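# Stack two pot-stand tiles on the sloping rack

### The job

Put two pot-stand tiles away on the small sloping wooden rack: the blue tile first, flat on the shelf, then the terracotta tile squarely on top of it. Each lies lengthwise up the slope, in the middle of the shelf's width, with its lower short end up against the backstop. Lay the tiles down gently, do not drop them, and leave the white tile where it is.

Things in the scene. Friction and masses are not known exactly. Their poses are not given: they have to be found in the camera images.
- blue_tile: Blue glazed tile with a cork back, a slab 100 (x, long) x 46 (y) x 16 mm (z), 0.1 to 0.2 kg, loose, lying flat on the workbench. Origin: centre of its underside. It is the same either way round.
- clay_tile: Terracotta (orange-brown) tile, otherwise the same as the blue one: 100 (x) x 46 (y) x 16 mm (z). Origin: centre of its underside.
- white_tile: White tile of the same size, 100 (x) x 46 (y) x 16 mm (z), a bystander that stays where it is. Origin: centre of its underside.
- rack_deck: Sloping shelf of the fixed rack, tilted 18 degrees: board 100 mm (y) x 140 mm (x), sides open. Origin: on its top face at the foot of the backstop, midway across, 32 mm above the bench. +x up the slope, away from the robot; +z square to the board. Backstop: wall on the lower, near edge, x -10 to 0, 40 mm high (z), full width. Laid tiles do not slide. A tile against it has its centre at x = 50 mm.
There are look-alikes about, which are no part of the job. Leave any red look-alike of the part that bears rack_deck alone. What is shaped like the clay_tile but purple is not meant.

How it is judged (in metres and radians):
At the end, for the whole second after the job is handed in: Blue tile flat on the shelf, terracotta tile flat on it; each with its lower end within 12 mm of the backstop, centre within 18 mm of the shelf's middle line, length within 10 degrees of the slope; both released and at rest; white tile within 20 mm of its start (x of blue_tile in the frame of rack_deck between 0.046 and 0.062 m and y of blue_tile in the frame of rack_deck between -0.018 and 0.018 m and z of blue_tile in the frame of rack_deck between -0.004 and 0.005 m and angle between the x axis of each of blue_tile, clay_tile and the x axis of rack_deck, either way round below 0.19 rad and angle between the z axis of each of blue_tile, clay_tile and the z axis of rack_deck, either way round below 0.08 rad and x of clay_tile in the frame of rack_deck between 0.046 and 0.062 m and y of clay_tile in the frame of rack_deck between -0.018 and 0.018 m and z of clay_tile in the frame of rack_deck between 0.012 and 0.021 m and linear speed of each of blue_tile, clay_tile below 0.02 m/s and distance of white_tile from where it was at the start of the episode below 0.02 m); the robot touches nothing.
It fails at once if the white tile is moved by more than 20 mm (distance of white_tile from where it was at the start of the episode above 0.02 m).
It fails at once if the blue tile is dropped from a height (it falls free of the fingers faster than 0.7 m/s, a drop of about 25 mm) (linear speed of blue_tile above 0.7 m/s and contact force between the fingers and blue_tile below 0.1 N).
It fails at once if the terracotta tile is dropped from a height (it falls free of the fingers faster than 0.7 m/s, a drop of about 25 mm) (linear speed of clay_tile above 0.7 m/s and contact force between the fingers and clay_tile below 0.1 N).
It also fails if it takes over 58 s, if anything falls off the work surface, if the arm or the gripper's body presses on something with over 40 N, if the wrist force passes 120 N, or if a joint passes its speed limit or range.

### The arm

A 7-joint arm with a two-finger parallel gripper is mounted at the origin on the work surface; the furniture and walls round the work are solid. World frame = base frame: x ahead of the robot, y to its left, z up, the work surface at z = 0. Lengths are in mm, angles in rad, forces in N, time in s.
With the tool pointing down it reaches from about 425 to 975 mm from the base axis. Payload 16.7 kg.
Tool frame: the origin (TCP) lies at the very end of the fingers, on their centre line; the grasp point (between the pads) lies 19 mm behind it; y points along the fingers, x is the direction in which the jaws open and shut, and the axes are right-handed (so a half turn about y gives the same grasp; the last joint's range is limited). The gripper opens to 85 mm and grips with 20 to 120 N. Pads are 22 mm wide; open, the fingers measure 114 mm over their backs; the gripper's body (76 mm by 85 mm) begins 54 mm behind the grasp point. The pads swing forward as they close: fully open they stand 13 mm farther back than shut.
Start: joints at [1.141, 0.426, 0.074, 1.606, -0.034, 1.111, -0.067], TCP at [187.028, -648.534, 231.302] pointing down, gripper open.
Joint ranges: [-2.85, 2.85], [-0.5, 2.14], [-1.23, 1.37], [0.21, 2.46], [-1.02, 4.16], [0.16, 2.05], [-2.73, 2.73]. Speed limits (rad/s): [1.89, 1.89, 2.39, 2.39, 3.01, 3.01, 3.01].

### API

Orientations are given as a 3x3 rotation matrix whose columns are the frame's x, y, z axes.
In Python, from plant import ctrl gives the robot as it stands.
- The arm moves only by the tool step_arm, never from a script. Its argument "rows" is a list of rows, each an object of numbers: "dx", "dy", "dz": the shift along the tool's x, y, z in mm; "wx", "wy", "wz": the turn, a rotation vector about the tool's x, y, z in units of 6 degrees (1.0 is 6 degrees). A call has 1 to 20 rows; each row is the pose to reach, as a shift and turn from the pose commanded when the call began, along the tool's axes at that moment; what a row does not reach only later rows make up. A row lasts 1/12 s, in which the tool goes at most 41.7 mm and 7.16 degrees, less where a joint would pass 70% of its speed; a pose out of reach is approached as far as the arm can. A call with a gripper value outside its range is refused whole. "gripper" is the opening in per cent of the stroke, from 0 (shut) to 100 (fully open), set as the call begins (left out, the last holds). The fingers move at their own pace and stop on an object; the grip force is fixed at half the most. Time passes only in rows, so rows that repeat a pose let the fingers close. It gives the time, the measured TCP pose, the force and the opening at its end, in the units of the state.
- ctrl.get_state(): the state, without advancing time (a new reading comes with each control period).
- ctrl.grab_frame(name): name is "side" or "top" or "wrist"; returns (picture, depth): 400x640x3 uint8, red, green, blue; 400x640 float32, mm along the optical axis (not along the pixel's ray), 0 where there is no reading.
- ctrl.get_calibration(name): a dict with "vfov" (degrees; the focal length in pixels is half the picture's height over the tangent of half this angle, whatever the lens; pixels are square), "cx", "cy" (the principal point, pixels), "R" (3x3) and "t" (3): a world point X has camera coordinates R X + t; the wrist camera has in their place "tool_from_camera" (4x4, takes a point from camera to tool coordinates, whose origin is the TCP and whose axes are the tool frame's). Camera axes: x right, y down, z forward; pixel columns grow to the right and rows downward; lengths in mm; the calibration is good to about 2 mm. A picture is of the moment at which its call begins: read the wrist's pose just before it. get_calibration takes no time and is no camera call.
- ctrl.job_done(): hands the job in, once; it reports no verdict.
Trained networks look in the newest picture that a camera, given by its name, has taken for a name from the list of things; names that differ only in an ending like _2 or _b are one class to them, and where a whole thing is asked for, a point or a joint stands for the part that bears it (a point fixed in the world has none). Each returns a list of dicts, best first, with "p" (0 to 1); they miss things now and then, are a little off and sometimes report something else, mostly with a low value. They report only what shows in the picture. A call takes as long as a camera call. They do not tell look-alikes from the thing itself.
- ctrl.look_for(camera, label): "extent" ([centre column, centre row, width, height] in pixels, round what is visible of it).
- ctrl.masks_of(camera, label): "mask" (400x640 bool, what is visible of it) and "extent" ([centre column, centre row, width, height] in pixels, round what is visible of it).
- ctrl.landmark_of(camera, label): "location" ([column, row] in pixels: a listed point, or the origin of a listed thing).
The state is a dict: "time": time; "joints": joint angles; "joint_velocities": joint speeds; "tau": joint torques, N m; "tcp_pos": TCP position; "orientation": TCP orientation; "contact_force": force on the tool from outside, world axes, zero at the start; "moment": the same for the moment, N m; "finger_gap": finger opening in mm.
Only numpy, scipy, OpenCV 4.12 (cv2) and the standard library are available. Lean on these libraries where they do the work, as an engineer would, in place of code of your own. Each camera call takes 0.05 s, during which the arm holds its last target.

## Working session

There is one attempt and no reset: what is moved stays moved. The work goes in short steps, Python scripts to look and compute and a tool call to move; the robot and the scene stay as the last step left them, time stands still between calls to the robot, and variables do not carry over. Pictures are saved under pics/ and viewed, and the job is handed in when it is done.

Besides the shell and the picture viewer there is one more tool, called in YAML: its name, and indented under it one key for each argument. step_arm: Moves the arm, as the interface text tells. Its arguments: {"type":"object","properties":{"rows":{"type":"array"},"gripper":{"type":"number"}},"required":["rows"]}

```bash
ls; mkdir -p pics; python3 - <<'E'
from plant import ctrl
import cv2,numpy as np
print(ctrl.get_state())
for n in ['side','top','wrist']:
    im,d=ctrl.grab_frame(n); cv2.imwrite(f'pics/{n}0.png',im[:,:,::-1]); np.savez(f'{n}0.npz',im=im,d=d)
    print(n,ctrl.get_calibration(n))
E
```

```text
pics
{'time': 0.0, 'joints': array([ 1.14050445,  0.42672744,  0.07383276,  1.60660615, -0.03412659,
        1.11079014, -0.06709834]), 'joint_velocities': array([ 1.55733809e-05,  1.18349913e-03, -6.21039200e-04,  7.55539157e-04,
        1.04729326e-03,  1.45049153e-04, -5.12768895e-04]), 'tau': array([ 5.50992972e-04, -9.49834156e+01,  3.76053169e+00, -4.63511610e+01,
        1.90560054e-02,  1.02540196e-02, -2.84675400e-05]), 'tcp_pos': array([ 186.93261109, -648.17801709,  230.6134653 ]), 'orientation': array([[ 2.77092038e-01, -4.12340584e-04,  9.60843292e-01],
       [-9.60842540e-01,  1.20380611e-03,  2.77092337e-01],
       [-1.27092544e-03, -9.99999190e-01, -6.26292872e-05]]), 'contact_force': array([-0.01276326,  0.40102603,  0.74899871]), 'moment': array([ 0.03609123, -0.00115674, -0.01933208]), 'finger_gap': 85.55852843038387}
side {'vfov': 57.271273727066934, 'cx': 323.42520050917227, 'cy': 203.5944034716145, 'R': array([[-0.19772985,  0.98024803, -0.00408647],
       [ 0.79534658,  0.15799302, -0.58520255],
       [-0.57299802, -0.11896217, -0.81087686]]), 't': array([ 149.71138234, -293.31462734, 1163.89999887])}
top {'vfov': 53.925747355965946, 'cx': 323.78386491014925, 'cy': 197.4831317436364, 'R': array([[-0.02003145, -0.9994942 ,  0.02469998],
       [-0.99549436,  0.01764898, -0.09316379],
       [ 0.09268074, -0.0264549 , -0.99534437]]), 't': array([ -67.61786852,  404.97451827, 1063.39465375])}
wrist {'vfov': 66.05906459852336, 'cx': 319.99609298058743, 'cy': 196.56310360439167, 'tool_from_camera': array([[ 9.99999883e-01, -4.83533443e-04,  1.16401354e-05,
        -3.06858223e-01],
       [-1.60008856e-04, -3.08013070e-01,  9.51382112e-01,
        -1.42945529e+02],
       [-4.56439755e-04, -9.51382003e-01, -3.08013111e-01,
         7.93428639e+01],
       [ 0.00000000e+00,  0.00000000e+00,  0.00000000e+00,
         1.00000000e+00]])}
```

View pics/side0.png

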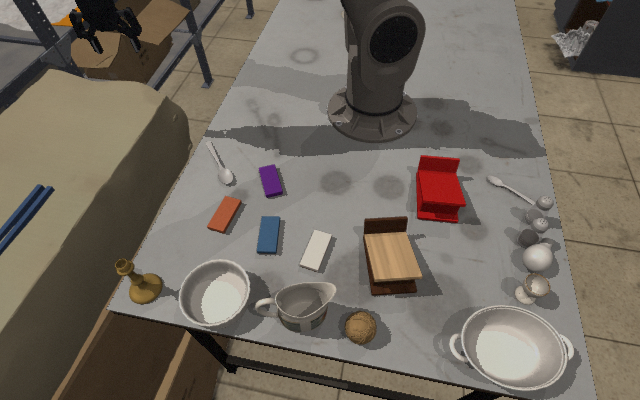

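View pics/top0.png

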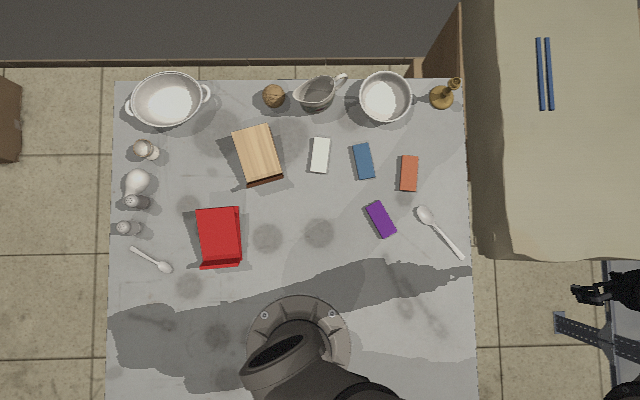

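View pics/wrist0.png

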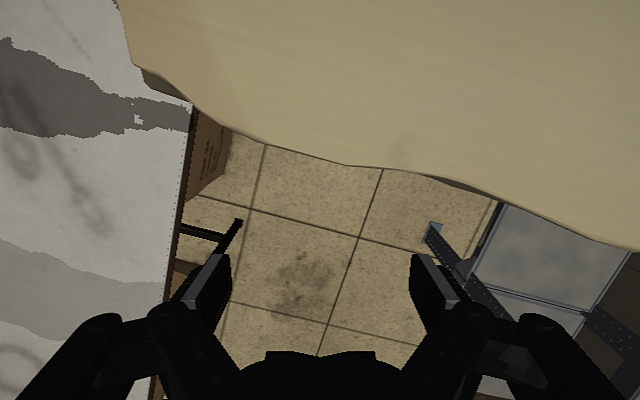

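The side view shows the terracotta tile at (225,214), blue at (269,235), white at (317,251) and the wooden rack at (392,256). The red rack and purple tile are decoys. In the top view blue is at (363,161), terracotta at (408,173), white at (320,155) and the rack at (257,155). Next I'll measure them with the masks and depth.

```bash
cat > h.py <<'E'
import numpy as np,cv2
from plant import ctrl
def cal(n):
    c=ctrl.get_calibration(n); f=200/np.tan(np.radians(c['vfov']/2)); return c,f
def deproj(n,d,mask,pose=None):
    c,f=cal(n); v,u=np.nonzero(mask&(d>0)); z=d[v,u]
    P=np.stack([(u-c['cx'])/f*z,(v-c['cy'])/f*z,z],1)
    if 'R' in c: return (P-c['t'])@c['R']
    T=c['tool_from_camera']; P=P@T[:3,:3].T+T[:3,3]
    R,p=pose; return P@R.T+p
def proj(n,X):
    c,f=cal(n); q=c['R']@np.asarray(X)+c['t']; return q[0]/q[2]*f+c['cx'],q[1]/q[2]*f+c['cy']
def rect(P):
    (c,s,a)=cv2.minAreaRect(P[:,:2].astype(np.float32)); 
    if s[0]<s[1]: s=(s[1],s[0]); a+=90
    return np.round(c,1),np.round(s,1),round((a+90)%180-90,1)
E
python3 - <<'E'
from h import *
for n in ['top','side']:
    ctrl.grab_frame(n); 
    z=np.load(n+'0.npz'); im,d=z['im'],z['d']
    for l in ['blue_tile','clay_tile','white_tile','rack_deck']:
        for m in ctrl.masks_of(n,l)[:3]:
            P=deproj(n,d,m['mask']); mid=np.median(P,0)
            col=np.median(im[m['mask']],0)
            Q=P[abs(P[:,2]-mid[2])<5] if l!='rack_deck' else P
            print(n,l,round(m['p'],2),np.round(m['extent']),col,mid.round(1),rect(Q),m['mask'].sum())
        print([ (round(k['p'],2),np.round(k['location'],1)) for k in ctrl.landmark_of(n,l)[:2]])
print(ctrl.get_state()['time'])
E
```

```text
top blue_tile 0.64 [362. 161.  22.  36.] [ 90. 118. 141.] [ 506.6 -186.9   16.1] (array([ 505.4, -187.5]), array([99.4, 46.1]), 10.2) 588
[(0.91, array([362.5, 161.1])), (0.71, array([266.6, 175.3]))]
top clay_tile 0.85 [408. 172.  19.  35.] [183. 118.  88.] [ 468.7 -312.4   16.2] (array([ 469.9, -313.4]), array([99.6, 45.9]), -6.8) 603
top clay_tile 0.69 [382. 220.  33.  39.] [119.  66. 141.] [ 341.2 -231.4   15.8] (array([ 341.6, -231.7]), array([99.9, 47.1]), 28.3) 653
[(0.98, array([377.6, 219.3])), (0.97, array([408.7, 175.1]))]
top white_tile 0.92 [321. 156.  20.  41.] [207. 208. 198.] [524.  -66.8  16.1] (array([524.5, -65.9]), array([99. , 45.9]), -8.2) 569
[(0.78, array([321.6, 154. ]))]
top rack_deck 0.91 [217. 240.  43.  62.] [184.  57.  55.] [300.8 206.1  55.2] (array([301., 218.]), array([170.7, 123.3]), 4.1) 2404
top rack_deck 0.76 [258. 155.  48.  65.] [195. 171. 137.] [518.7 103.6  55.2] (array([520. , 107.4]), array([165.7, 109.1]), 16.2) 2121
[(0.96, array([220.9, 260. ])), (0.6, array([410.3, 172.5]))]
side blue_tile 0.76 [267. 233.  22.  37.] [ 63.  91. 117.] [ 51
[... 401 characters left out ...]
tile 0.63 [225. 216.  32.  40.] [164.  88.  57.] [ 474.5 -310.7   15.6] (array([ 470.7, -312.5]), array([100.3,  47.4]), -7.4) 663
[(0.87, array([226.4, 218.8])), (0.83, array([270.1, 181. ]))]
side white_tile 0.96 [315. 250.  31.  41.] [199. 192. 179.] [531.9 -64.3  15.9] (array([526.7, -64.8]), array([99. , 45.9]), -7.8) 787
[(0.76, array([315.8, 250.8]))]
side rack_deck 0.97 [393. 249.  60.  66.] [172. 138.  99.] [513.8 102.3  56.1] (array([490.5, 109.2]), array([204.3, 125.6]), 15.5) 2977
side rack_deck 0.61 [444. 181.  47.  50.] [161.  24.  21.] [292.5 205.9  56.8] (array([266.4, 219.2]), array([226.6, 127.5]), 4.0) 1963
[(0.91, array([387.3, 235. ])), (0.9, array([436.4, 167.8]))]
1.05
```

```bash
python3 - <<'E'
from h import *
for n in ['top','side']:
    z=np.load(n+'0.npz'); im,d=z['im'].astype(float),z['d']
    m=np.zeros(d.shape,bool)
    if n=='top': m[110:200,220:300]=1
    else: m[205:300,350:430]=1
    P=deproj(n,d,np.ones_like(m)&(d>0)); 
    full=np.zeros(d.shape+(3,)); vv,uu=np.nonzero(d>0); full[vv,uu]=P
    wood=m&(im.sum(2)>270)&(im[...,0]-im[...,2]>30)&(full[...,2]>25)
    Q=full[wood]
    # robust plane
    for i in range(5):
        c=Q.mean(0); nrm=np.linalg.svd(Q-c)[2][2]; nrm*=np.sign(nrm[2]); r=(Q-c)@nrm; Q=Q[abs(r)<3]
    print(n,len(Q),'plane n',nrm.round(3),'tilt',np.degrees(np.arccos(nrm[2])).round(1),'az',np.degrees(np.arctan2(-nrm[1],-nrm[0])).round(1))
    ex=np.array([0,0,1])-nrm*nrm[2]; ex/=np.linalg.norm(ex); ey=np.cross(nrm,ex)
    L=np.stack([(Q-c)@ex,(Q-c)@ey],1)
    (cc,s,a)=cv2.minAreaRect(L.astype(np.float32)); print('rect',cc,s,a)
    print('center',(c+cc[0]*ex+cc[1]*ey).round(1),'pct',np.percentile(L,[1,99],axis=0).round(1).tolist())
    # along-slope: all points in rack region, profile
    A=full[m]; l=np.stack([(A-c)@ex,(A-c)@ey,(A-c)@nrm],1)
    for x0 in range(-90,-50,3):
        k=(l[:,0]>=x0)&(l[:,0]<x0+3)&(abs(l[:,1]-cc[1])<40)&(l[:,2]>-30); 
        if k.sum(): print(x0,k.sum(),np.percentile(l[k,2],[5,50,95]).round(1))
    # wall pts
    k=(l[:,2]>15)&(l[:,2]<45)&(l[:,0]<-40); print('wall y',np.percentile(l[k,1],[1,99]) if k.any() else None, k.sum(), 'x',np.percentile(l[k,0],[2,50,98]).round(1) if k.any() else None)
E
```

```text
top 1676 plane n [-0.301 -0.08   0.95 ] tilt 18.1 az 14.9
rect (-1.684356689453125, -0.15517425537109375) (140.29115295410156, 99.20079040527344) 0.2551559507846832
center [525.1 104.1  53.8] pct [[-70.2, -48.7], [67.0, 48.5]]
-84 2 [37.2 37.4 37.6]
-81 28 [37.  39.6 42.8]
-78 39 [37.  40.3 43.1]
-75 37 [32.2 39.5 42. ]
-72 97 [-3.1 16.4 40.3]
-69 32 [-2.   0.1  2.8]
-66 35 [-3.5 -0.2  3.6]
-63 30 [-3.3  0.1  3.2]
-60 33 [-3.1  0.3  3.7]
-57 34 [-2.5 -0.2  4. ]
-54 31 [-3.2 -0.2  2.4]
-51 34 [-3.1 -0.3  3.6]
wall y [-49.01771027  47.61978529] 190 x [-80.8 -74.3 -70.9]
side 2064 plane n [-0.296 -0.083  0.952] tilt 17.9 az 15.7
rect (-6.067207336425781, 0.4497947692871094) (99.7330093383789, 143.0220947265625) 89.94949340820312
center [525.4 105.3  54. ] pct [[-74.0, -48.3], [63.9, 48.5]]
-87 10 [38.1 39.2 40.2]
-84 31 [38.2 39.9 41.1]
-81 64 [ 0.8 33.2 40.6]
-78 391 [ 1.3 19.9 39.2]
-75 70 [-0.6  7.4 34.3]
-72 29 [-1.   0.4  1.4]
-69 32 [-1.1 -0.   1.4]
-66 34 [-2.4 -0.1  1.6]
-63 29 [-1.7  0.2  1.8]
-60 28 [-1.2 -0.1  1.5]
-57 26 [-1.9 -0.1  1.6]
-54 34 [-1.1  0.1  1.4]
-51 27 [-1.   0.   1.5]
wall y [-48.35730112 120.54156174] 491 x [-140.7  -77.   -74.1]
```

Both cameras agree on the rack: origin about (461,87,32), azimuth 15.3°, tilt 18°. The fitted origin height matches the 32 mm given. Now I'll work out the moves.

```bash
cat >> h.py <<'E'
def Rdown(az,tilt=0):
    a,t=np.radians(az),np.radians(tilt)
    ex=np.array([np.cos(t)*np.cos(a),np.cos(t)*np.sin(a),np.sin(t)]); ey=np.array([-np.sin(a),np.cos(a),0]); n=np.cross(ex,ey)
    return np.stack([-ey,-n,ex],1)
RACK=(np.array([461.0,87.1,32.0]),15.3,18.0)
def deckpt(x,y,z):
    o,a,t=RACK; R=Rdown(a,t); return o+R@np.array([-y,-z,x])
def delta(R,p,frm=None):
    from scipy.spatial.transform import Rotation as Ro
    s=ctrl.get_state(); R0,p0=(s['orientation'],s['tcp_pos']) if frm is None else frm
    d=R0.T@(np.asarray(p)-p0); w=np.degrees(Ro.from_matrix(R0.T@R).as_rotvec())/6
    print('d',d.round(1),'w',w.round(3),'rows',np.linalg.norm(d)/41.7,np.linalg.norm(w)*6/7.16)
E
python3 - <<'E'
from h import *
delta(Rdown(10.35),[506.2,-186.8,170]); delta(Rdown(10.35),[506.2,-186.8,70])
print(deckpt(53,0,0))
E
```

```text
d [-355.2   61.3  434.6] w [-0.     0.956 -0.001] rows 13.540468775757107 0.8009225408640078
d [-355.2  161.3  434.6] w [-0.     0.956 -0.001] rows 14.005226589288874 0.8009225408640078
[509.61947676 100.40078373  48.3779007 ]
```

step_arm:
  rows:
    - {"dx":-355,"dy":61,"dz":435,"wy":0.96}
    - {"dx":-355,"dy":61,"dz":435,"wy":0.96}
    - {"dx":-355,"dy":61,"dz":435,"wy":0.96}
    - {"dx":-355,"dy":61,"dz":435,"wy":0.96}
    - {"dx":-355,"dy":61,"dz":435,"wy":0.96}
    - {"dx":-355,"dy":61,"dz":435,"wy":0.96}
    - {"dx":-355,"dy":61,"dz":435,"wy":0.96}
    - {"dx":-355,"dy":61,"dz":435,"wy":0.96}
    - {"dx":-355,"dy":61,"dz":435,"wy":0.96}
    - {"dx":-355,"dy":61,"dz":435,"wy":0.96}
    - {"dx":-355,"dy":61,"dz":435,"wy":0.96}
    - {"dx":-355,"dy":61,"dz":435,"wy":0.96}
    - {"dx":-355,"dy":61,"dz":435,"wy":0.96}
    - {"dx":-355,"dy":61,"dz":435,"wy":0.96}
    - {"dx":-355,"dy":161,"dz":435,"wy":0.96}
    - {"dx":-355,"dy":161,"dz":435,"wy":0.96}
    - {"dx":-355,"dy":161,"dz":435,"wy":0.96}
    - {"dx":-355,"dy":161,"dz":435,"wy":0.96}
    - {"dx":-355,"dy":161,"dz":435,"wy":0.96}
  gripper: 80

```text
$.rows[0]: bad value
```

step_arm:
  rows:
    - {"dx":-355.0,"dy":61.0,"dz":435.0,"wx":0.0,"wy":0.96,"wz":0.0}
  gripper: 80

```text
time: 1.13
tcp_pos: [205.2, -619.1, 227.2]
orientation: [[0.175, -0.002, 0.984], [-0.984, -0.003, 0.175], [0.003, -1.0, -0.003]]
contact_force: [1.0, -0.1, 0.5]
finger_gap: 75.3
```

```bash
python3 - <<'E'
from h import *
delta(Rdown(10.35),[506.2,-186.8,170]); delta(Rdown(10.35),[506.2,-186.8,70])
E
```

```text
d [-373.    55.1  372.3] w [ 0.025 -0.041  0.028] rows 12.706189613830963 0.04647641268565238
d [-373.2  155.1  372.6] w [ 0.025 -0.041  0.028] rows 13.182361267220662 0.04647641268565238
```

step_arm:
  rows:
    - {"dx":-373,"dy":55,"dz":372,"wx":0,"wy":0,"wz":0}
    - {"dx":-373,"dy":55,"dz":372,"wx":0,"wy":0,"wz":0}
    - {"dx":-373,"dy":55,"dz":372,"wx":0,"wy":0,"wz":0}
    - {"dx":-373,"dy":55,"dz":372,"wx":0,"wy":0,"wz":0}
    - {"dx":-373,"dy":55,"dz":372,"wx":0,"wy":0,"wz":0}
    - {"dx":-373,"dy":55,"dz":372,"wx":0,"wy":0,"wz":0}
    - {"dx":-373,"dy":55,"dz":372,"wx":0,"wy":0,"wz":0}
    - {"dx":-373,"dy":55,"dz":372,"wx":0,"wy":0,"wz":0}
    - {"dx":-373,"dy":55,"dz":372,"wx":0,"wy":0,"wz":0}
    - {"dx":-373,"dy":55,"dz":372,"wx":0,"wy":0,"wz":0}
    - {"dx":-373,"dy":55,"dz":372,"wx":0,"wy":0,"wz":0}
    - {"dx":-373,"dy":55,"dz":372,"wx":0,"wy":0,"wz":0}
    - {"dx":-373,"dy":55,"dz":372,"wx":0,"wy":0,"wz":0}
    - {"dx":-373,"dy":55,"dz":372,"wx":0,"wy":0,"wz":0}
    - {"dx":-373,"dy":155,"dz":372,"wx":0,"wy":0,"wz":0}
    - {"dx":-373,"dy":155,"dz":372,"wx":0,"wy":0,"wz":0}
    - {"dx":-373,"dy":155,"dz":372,"wx":0,"wy":0,"wz":0}
    - {"dx":-373,"dy":155,"dz":372,"wx":0,"wy":0,"wz":0}
    - {"dx":-373,"dy":155,"dz":372,"wx":0,"wy":0,"wz":0}
  gripper: 80

```text
time: 2.72
tcp_pos: [509.5, -180.8, 71.7]
orientation: [[0.179, -0.001, 0.984], [-0.984, 0.001, 0.179], [-0.001, -1.0, -0.001]]
contact_force: [0.7, -0.9, 0.2]
finger_gap: 67.8
```

```bash
python3 - <<'E'
from h import *
s=ctrl.get_state();print(s['joints'].round(3),s['contact_force'])
im,d=ctrl.grab_frame('wrist'); cv2.imwrite('pics/w1.png',im[:,:,::-1])
ms=ctrl.masks_of('wrist','blue_tile')
for m in ms[:2]:
    P=deproj('wrist',d,m['mask'],(s['orientation'],s['tcp_pos'])); z=np.median(P[:,2]); Q=P[abs(P[:,2]-z)<4]
    print(m['p'],m['extent'],z,rect(Q))
delta(Rdown(10.35),[506.2,-186.8,2])
E
```

```text
[ 0.363  0.419 -0.171  2.029  0.107  0.704 -1.267] [ 0.69979824 -0.87313591  0.24530076]
0.84 [329.8, 217.6, 79.0, 138.1] 16.286845049607283 (array([ 505.9, -188. ]), array([99.9, 46.1]), 10.1)
d [ 4.6 71.4 -5.6] w [-0.018 -0.006  0.008] rows 1.7216713178973426 0.017575358856523348
```

View pics/w1.png

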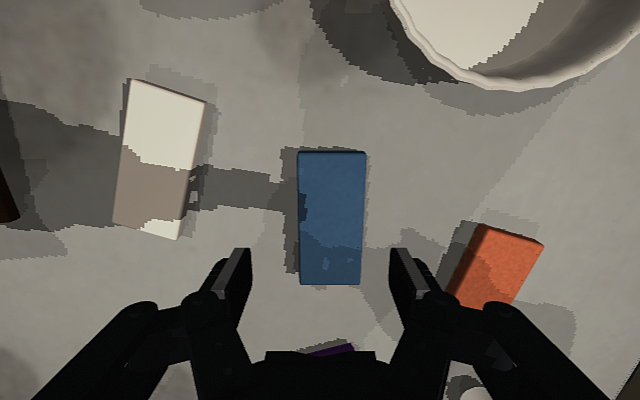

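The wrist view shows the blue tile centred at (332,217) between the open fingers, and its measured centre (506,-188) agrees with the earlier one. I'll descend and grip.

step_arm:
  rows:
    - {"dx":5.2,"dy":0,"dz":-5.6,"wx":0,"wy":0,"wz":0}
    - {"dx":5.2,"dy":25,"dz":-5.6,"wx":0,"wy":0,"wz":0}
    - {"dx":5.2,"dy":45,"dz":-5.6,"wx":0,"wy":0,"wz":0}
    - {"dx":5.2,"dy":60,"dz":-5.6,"wx":0,"wy":0,"wz":0}
    - {"dx":5.2,"dy":67,"dz":-5.6,"wx":0,"wy":0,"wz":0}
    - {"dx":5.2,"dy":71,"dz":-5.6,"wx":0,"wy":0,"wz":0}
    - {"dx":5.2,"dy":71,"dz":-5.6,"wx":0,"wy":0,"wz":0}
    - {"dx":5.2,"dy":71,"dz":-5.6,"wx":0,"wy":0,"wz":0}
  gripper: 80

```text
time: 3.48
tcp_pos: [505.7, -187.3, 1.8]
orientation: [[0.179, 0.001, 0.984], [-0.984, -0.0, 0.179], [0.001, -1.0, 0.001]]
contact_force: [0.1, 0.0, -0.3]
finger_gap: 68.4
```

step_arm:
  rows:
    - {"dx":0,"dy":0,"dz":0,"wx":0,"wy":0,"wz":0}
    - {"dx":0,"dy":0,"dz":0,"wx":0,"wy":0,"wz":0}
    - {"dx":0,"dy":0,"dz":0,"wx":0,"wy":0,"wz":0}
    - {"dx":0,"dy":0,"dz":0,"wx":0,"wy":0,"wz":0}
    - {"dx":0,"dy":0,"dz":0,"wx":0,"wy":0,"wz":0}
    - {"dx":0,"dy":0,"dz":0,"wx":0,"wy":0,"wz":0}
    - {"dx":0,"dy":0,"dz":0,"wx":0,"wy":0,"wz":0}
    - {"dx":0,"dy":0,"dz":0,"wx":0,"wy":0,"wz":0}
  gripper: 0

```text
time: 4.15
tcp_pos: [505.7, -187.3, 2.1]
orientation: [[0.179, 0.001, 0.984], [-0.984, -0.001, 0.179], [0.001, -1.0, 0.001]]
contact_force: [-4.4, -0.1, 12.9]
finger_gap: 44.5
```

```bash
python3 - <<'E'
from h import *
s=ctrl.get_state();print(s['tcp_pos'],s['finger_gap'],s['contact_force'])
R=Rdown(*RACK[1:])
for h in (100,): print(deckpt(53,0,h)); delta(R,deckpt(53,0,h))
R0,p0=s['orientation'],s['tcp_pos']
delta(R,deckpt(53,0,100),(R0,p0))
E
```

```text
[ 505.74931528 -187.28216756    2.07819742] 44.50290274719733 [-4.38448434 -0.12189553 12.94994378]
[479.81301333  92.24665805 143.48355233]
d [-279.5 -141.6   24.7] w [ 2.986 -0.822  0.139] rows 7.537934761479309 2.597997697327222
d [-279.5 -141.6   24.7] w [ 2.986 -0.822  0.139] rows 7.537934761479309 2.597997697327222
```

Grip is on: the gap is 44.5 mm. I'll lift first, then carry the tile above the rack.

step_arm:
  rows:
    - {"dx":0,"dy":-20,"dz":0,"wx":0,"wy":0,"wz":0}
    - {"dx":0,"dy":-60,"dz":0,"wx":0,"wy":0,"wz":0}
    - {"dx":0,"dy":-100,"dz":0,"wx":0,"wy":0,"wz":0}
    - {"dx":0,"dy":-141,"dz":0,"wx":0,"wy":0,"wz":0}
    - {"dx":-30,"dy":-141,"dz":2,"wx":0.3,"wy":-0.1,"wz":0}
    - {"dx":-60,"dy":-141,"dz":4,"wx":0.7,"wy":-0.2,"wz":0}
    - {"dx":-95,"dy":-141,"dz":8,"wx":1.2,"wy":-0.3,"wz":0}
    - {"dx":-130,"dy":-141,"dz":12,"wx":1.7,"wy":-0.4,"wz":0.1}
    - {"dx":-165,"dy":-141,"dz":16,"wx":2.2,"wy":-0.6,"wz":0.1}
    - {"dx":-200,"dy":-141,"dz":20,"wx":2.7,"wy":-0.7,"wz":0.1}
    - {"dx":-235,"dy":-141,"dz":24,"wx":2.99,"wy":-0.82,"wz":0.14}
    - {"dx":-260,"dy":-141,"dz":24,"wx":2.99,"wy":-0.82,"wz":0.14}
    - {"dx":-275,"dy":-141,"dz":24,"wx":2.99,"wy":-0.82,"wz":0.14}
    - {"dx":-280,"dy":-141,"dz":24,"wx":2.99,"wy":-0.82,"wz":0.14}
    - {"dx":-280,"dy":-141,"dz":24,"wx":2.99,"wy":-0.82,"wz":0.14}
    - {"dx":-280,"dy":-141,"dz":24,"wx":2.99,"wy":-0.82,"wz":0.14}
  gripper: 0

```text
time: 5.48
tcp_pos: [478.7, 92.3, 142.0]
orientation: [[0.264, 0.297, 0.918], [-0.965, 0.082, 0.251], [-0.001, -0.951, 0.308]]
contact_force: [-1.0, -0.1, -1.8]
finger_gap: 44.1
```

```bash
python3 - <<'E'
from h import *
s=ctrl.get_state();print(s['tcp_pos'],s['finger_gap'],s['contact_force'],s['joints'].round(2))
R=Rdown(*RACK[1:])
for h in (100,10,2): delta(R,deckpt(53,0,h))
for n in ['wrist','side']:
    im,d=ctrl.grab_frame(n); cv2.imwrite(f'pics/{n}2.png',im[:,:,::-1])
    for m in ctrl.masks_of(n,'blue_tile')[:1]:
        P=deproj(n,d,m['mask'],(s['orientation'],s['tcp_pos'])); T=(P-s['tcp_pos'])@s['orientation']; 
        print(n,m['p'],m['extent'],'in tool',np.median(T,0).round(1), np.percentile(T,[2,98],axis=0).round(1).tolist())
E
```

```text
[478.67074119  92.29541812 141.99837764] 44.06318359158769 [-0.96568377 -0.14035242 -1.79354347] [ 0.02  0.11 -0.37  2.31  0.16  0.42 -1.79]
d [ 0.3 -1.1  1.5] w [ 0.007 -0.003 -0.008] rows 0.04494664433289767 0.008947463445695056
d [ 0.4 88.9  1.6] w [ 0.007 -0.003 -0.008] rows 2.132787803745209 0.008947463445695056
d [ 0.4 96.9  1.6] w [ 0.007 -0.003 -0.008] rows 2.324608120371381 0.008947463445695056
wrist 0.78 [317.9, 260.9, 108.5, 190.7] in tool [ -0.7 -14.   10. ] [[-22.2, -15.2, -45.3], [21.1, -11.2, 49.8]]
side 0.72 [397.7, 210.5, 26.6, 35.2] in tool [ -2.2 -13.5  18.9] [[-21.7, -15.2, -48.1], [21.6, 2.1, 51.3]]
```

View pics/wrist2.png

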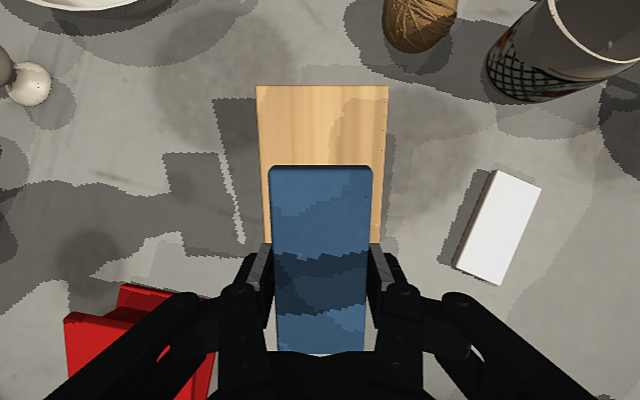

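View pics/side2.png

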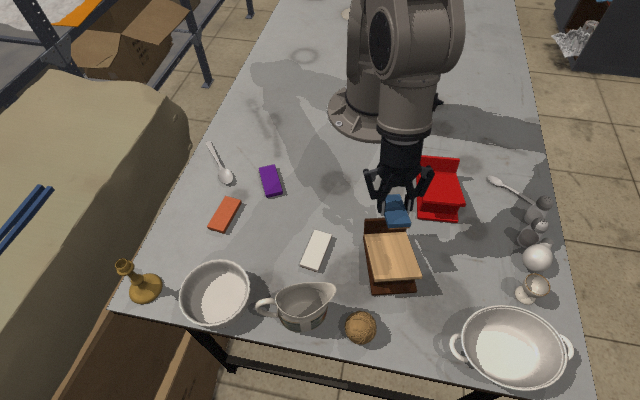

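The wrist view shows the blue tile held straight and centred, aligned with the wooden deck; the deck's edges are at columns 257 and 388. Its underside is 2 mm below the TCP, as expected. I'll lower it.

step_arm:
  rows:
    - {"dx":0.4,"dy":20,"dz":2,"wx":0,"wy":0,"wz":0}
    - {"dx":0.4,"dy":45,"dz":2,"wx":0,"wy":0,"wz":0}
    - {"dx":0.4,"dy":68,"dz":2,"wx":0,"wy":0,"wz":0}
    - {"dx":0.4,"dy":82,"dz":2,"wx":0,"wy":0,"wz":0}
    - {"dx":0.4,"dy":90,"dz":2,"wx":0,"wy":0,"wz":0}
    - {"dx":0.4,"dy":93,"dz":2,"wx":0,"wy":0,"wz":0}
    - {"dx":0.4,"dy":94,"dz":2,"wx":0,"wy":0,"wz":0}
    - {"dx":0.4,"dy":94,"dz":2,"wx":0,"wy":0,"wz":0}
    - {"dx":0.4,"dy":94,"dz":2,"wx":0,"wy":0,"wz":0}
  gripper: 0

```text
time: 6.43
tcp_pos: [508.7, 100.6, 53.9]
orientation: [[0.264, 0.298, 0.917], [-0.965, 0.082, 0.25], [-0.001, -0.951, 0.309]]
contact_force: [-0.1, -0.3, -1.9]
finger_gap: 43.9
```

step_arm:
  rows:
    - {"dx":0,"dy":1,"dz":0,"wx":0,"wy":0,"wz":0}
    - {"dx":0,"dy":2,"dz":0,"wx":0,"wy":0,"wz":0}
    - {"dx":0,"dy":2,"dz":0,"wx":0,"wy":0,"wz":0}
    - {"dx":0,"dy":2,"dz":0,"wx":0,"wy":0,"wz":0}
  gripper: 0

```text
time: 6.77
tcp_pos: [509.1, 100.8, 51.3]
orientation: [[0.264, 0.297, 0.918], [-0.965, 0.082, 0.251], [-0.001, -0.951, 0.309]]
contact_force: [0.4, 0.4, -2.5]
finger_gap: 44.3
```

```bash
python3 - <<'E'
from h import *
s=ctrl.get_state();print(s['tcp_pos'],s['finger_gap'],s['contact_force'])
R=Rdown(*RACK[1:]); print('deck coords TCP (-y,-z,x)',(R.T@(s['tcp_pos']-RACK[0])).round(1))
delta(R,s['tcp_pos'])
E
```

```text
[509.0817673  100.77568798  51.31717596] 44.31233001566788 [ 0.41506124  0.36349505 -2.54405264]
deck coords TCP (-y,-z,x) [-0.5 -2.9 53.5]
d [0. 0. 0.] w [ 0.005 -0.005 -0.009] rows 0.0 0.009799341224109456
```

Height is now 2.9 mm with the underside about 0.9 mm clear and no contact yet. I'll go 0.5 mm at a time until I feel it touch.

step_arm:
  rows:
    - {"dx":0,"dy":0.5,"dz":0,"wx":0,"wy":0,"wz":0}
    - {"dx":0,"dy":1,"dz":0,"wx":0,"wy":0,"wz":0}
    - {"dx":0,"dy":1,"dz":0,"wx":0,"wy":0,"wz":0}
    - {"dx":0,"dy":1,"dz":0,"wx":0,"wy":0,"wz":0}
  gripper: 0

```text
time: 7.1
tcp_pos: [509.3, 100.9, 50.8]
orientation: [[0.264, 0.298, 0.917], [-0.965, 0.082, 0.251], [-0.001, -0.951, 0.309]]
contact_force: [-10.8, -2.2, 19.8]
finger_gap: 44.3
```

It touches at about 22 N along the deck normal. Releasing.

step_arm:
  rows:
    - {"dx":0,"dy":0,"dz":0,"wx":0,"wy":0,"wz":0}
    - {"dx":0,"dy":0,"dz":0,"wx":0,"wy":0,"wz":0}
    - {"dx":0,"dy":0,"dz":0,"wx":0,"wy":0,"wz":0}
    - {"dx":0,"dy":0,"dz":0,"wx":0,"wy":0,"wz":0}
    - {"dx":0,"dy":0,"dz":0,"wx":0,"wy":0,"wz":0}
    - {"dx":0,"dy":0,"dz":0,"wx":0,"wy":0,"wz":0}
    - {"dx":0,"dy":-10,"dz":0,"wx":0,"wy":0,"wz":0}
    - {"dx":0,"dy":-30,"dz":0,"wx":0,"wy":0,"wz":0}
    - {"dx":0,"dy":-60,"dz":0,"wx":0,"wy":0,"wz":0}
    - {"dx":0,"dy":-95,"dz":0,"wx":0,"wy":0,"wz":0}
    - {"dx":0,"dy":-120,"dz":0,"wx":0,"wy":0,"wz":0}
    - {"dx":0,"dy":-120,"dz":0,"wx":0,"wy":0,"wz":0}
    - {"dx":0,"dy":-120,"dz":0,"wx":0,"wy":0,"wz":0}
  gripper: 80

```text
time: 8.18
tcp_pos: [474.3, 90.6, 165.8]
orientation: [[0.263, 0.3, 0.917], [-0.965, 0.082, 0.25], [-0.0, -0.95, 0.311]]
contact_force: [0.0, -0.2, -0.5]
finger_gap: 68.4
```

```bash
cat >> h.py <<'E'
def deckview(lab,tag,cams=('wrist','side','top')):
    s=ctrl.get_state();print(s['time'],s['tcp_pos'],s['finger_gap'],s['contact_force'])
    R=Rdown(*RACK[1:])
    for n in cams:
        im,d=ctrl.grab_frame(n); cv2.imwrite(f'pics/{n}_{tag}.png',im[:,:,::-1])
        for l in lab:
          for m in ctrl.masks_of(n,l)[:2]:
            P=deproj(n,d,m['mask'],(s['orientation'],s['tcp_pos'])); L=(P-RACK[0])@R
            L=np.stack([L[:,2],-L[:,0],-L[:,1]],1)
            z=np.median(L[:,2]); Q=L[abs(L[:,2]-z)<4]
            c=Q.mean(0); nn=np.linalg.svd(Q-c)[2][2]
            print(n,l,round(m['p'],2),'deck z',z.round(1),rect(Q),'normal',(nn*np.sign(nn[2])).round(3),np.median(im[m['mask']],0))
E
python3 - <<'E'
from h import *
deckview(['blue_tile'],'3')
E
```

```text
8.1833 [474.32619884  90.60548211 165.82990151] 68.35549682791638 [ 0.02646555 -0.20585068 -0.47038833]
wrist blue_tile 0.79 deck z 16.4 (array([53.7,  1.2]), array([99.3, 46.1]), -0.0) normal [ 0.002 -0.     1.   ] [ 64.  94. 121.]
side blue_tile 0.78 deck z 16.0 (array([55.3,  2. ]), array([101. ,  45.8]), -0.5) normal [ 0.006 -0.007  1.   ] [ 62.  89. 115.]
top blue_tile 0.69 deck z -21.5 (array([  15.1, -164.3]), array([57. , 45.7]), -22.8) normal [0.174 0.011 0.985] [211. 212. 202.]
top blue_tile 0.58 deck z 16.1 (array([96.1,  0.2]), array([42. , 16.2]), 78.6) normal [0.036 0.012 0.999] [ 86. 113. 135.]
```

View pics/wrist_3.png

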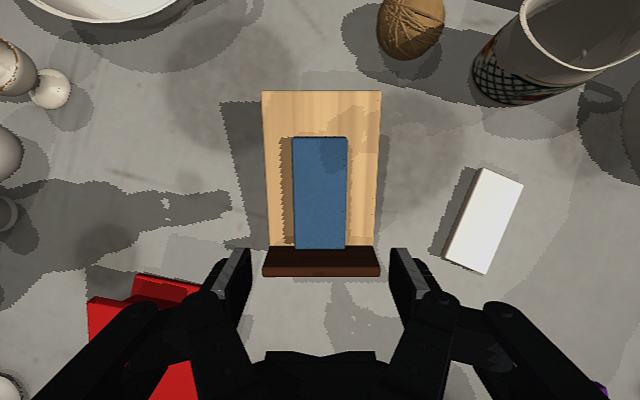

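The blue tile lies flat against the backstop: x≈54, y≈1.5, height 16 mm, square to the slope. In the picture it sits at (320,193), in the middle of the deck. Now the terracotta tile.

```bash
python3 - <<'E'
from h import *
delta(Rdown(-7.1),[470.3,-313,160]); delta(Rdown(-7.1),[470.3,-313,60])
E
```

```text
d [ 389.   -31.  -105.3] w [-2.935  3.704 -0.597] rows 9.693471541684495 3.9917186502442012
d [ 389.2   64.1 -135.9] w [-2.935  3.704 -0.597] rows 10.0050133933235 3.9917186502442012
```

step_arm:
  rows:
    - {"dx":389,"dy":-31,"dz":-105,"wx":-2.935,"wy":3.704,"wz":-0.597}
    - {"dx":389,"dy":-31,"dz":-105,"wx":-2.935,"wy":3.704,"wz":-0.597}
    - {"dx":389,"dy":-31,"dz":-105,"wx":-2.935,"wy":3.704,"wz":-0.597}
    - {"dx":389,"dy":-31,"dz":-105,"wx":-2.935,"wy":3.704,"wz":-0.597}
    - {"dx":389,"dy":-31,"dz":-105,"wx":-2.935,"wy":3.704,"wz":-0.597}
    - {"dx":389,"dy":-31,"dz":-105,"wx":-2.935,"wy":3.704,"wz":-0.597}
    - {"dx":389,"dy":-31,"dz":-105,"wx":-2.935,"wy":3.704,"wz":-0.597}
    - {"dx":389,"dy":-31,"dz":-105,"wx":-2.935,"wy":3.704,"wz":-0.597}
    - {"dx":389,"dy":-31,"dz":-105,"wx":-2.935,"wy":3.704,"wz":-0.597}
    - {"dx":389,"dy":-31,"dz":-105,"wx":-2.935,"wy":3.704,"wz":-0.597}
    - {"dx":389,"dy":-31,"dz":-105,"wx":-2.935,"wy":3.704,"wz":-0.597}
    - {"dx":389,"dy":-31,"dz":-105,"wx":-2.935,"wy":3.704,"wz":-0.597}
    - {"dx":389,"dy":64,"dz":-136,"wx":-2.935,"wy":3.704,"wz":-0.597}
    - {"dx":389,"dy":64,"dz":-136,"wx":-2.935,"wy":3.704,"wz":-0.597}
    - {"dx":389,"dy":64,"dz":-136,"wx":-2.935,"wy":3.704,"wz":-0.597}
    - {"dx":389,"dy":64,"dz":-136,"wx":-2.935,"wy":3.704,"wz":-0.597}
    - {"dx":389,"dy":64,"dz":-136,"wx":-2.935,"wy":3.704,"wz":-0.597}
  gripper: 80

```text
time: 9.9
tcp_pos: [470.5, -311.6, 60.5]
orientation: [[-0.122, -0.0, 0.992], [-0.992, 0.001, -0.122], [-0.001, -1.0, -0.0]]
contact_force: [0.5, 0.1, 1.3]
finger_gap: 68.2
```

```bash
python3 - <<'E'
from h import *
im,d=ctrl.grab_frame('wrist'); cv2.imwrite('pics/w4.png',im[:,:,::-1])
s=ctrl.get_state();print(s['joints'].round(3),s['tcp_pos'])
ms=ctrl.masks_of('wrist','clay_tile')
for m in ms[:2]:
    P=deproj('wrist',d,m['mask'],(s['orientation'],s['tcp_pos'])); z=np.median(P[:,2]); Q=P[abs(P[:,2]-z)<4]
    print(m['p'],m['extent'],z,rect(Q),np.median(im[m['mask']],0))
delta(Rdown(-7.1),[470.3,-313,2])
E
```

```text
[ 0.564  0.462 -0.115  1.983  0.078  0.699 -1.292] [ 471.25182483 -312.2609704    61.75449038]
0.97 [323.8, 217.9, 69.3, 147.9] 17.561924885993808 (array([ 471. , -315.1]), array([99.9, 46. ]), -6.6) [167.  83.  53.]
0.95 [225.1, 345.1, 75.0, 36.9] 9.829042788551767 (array([ 371.9, -243.1]), array([33.8,  2.2]), 28.4) [44. 17. 57.]
d [ 0.4 60.5 -1.5] w [-0.032  0.005  0.002] rows 1.4506852367528273 0.02762960899444203
```

View pics/w4.png

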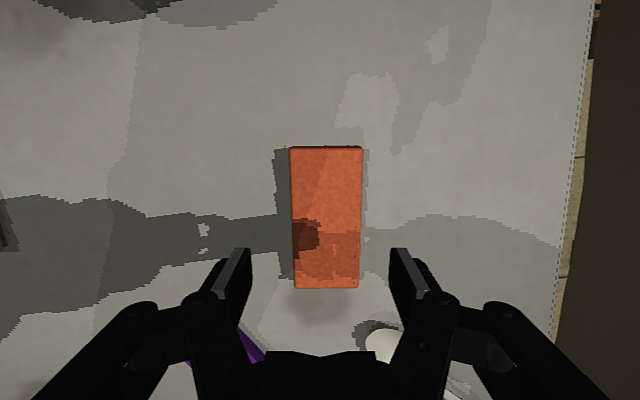

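The terracotta tile is at (325,217) between the fingers, and only the purple decoy's corner shows at lower left, clear of them. I'll descend and grip.

step_arm:
  rows:
    - {"dx":1,"dy":0,"dz":-1,"wx":0,"wy":0,"wz":0}
    - {"dx":1,"dy":25,"dz":-1,"wx":0,"wy":0,"wz":0}
    - {"dx":1,"dy":45,"dz":-1,"wx":0,"wy":0,"wz":0}
    - {"dx":1,"dy":56,"dz":-1,"wx":0,"wy":0,"wz":0}
    - {"dx":1,"dy":59,"dz":-1,"wx":0,"wy":0,"wz":0}
    - {"dx":1,"dy":59,"dz":-1,"wx":0,"wy":0,"wz":0}
    - {"dx":1,"dy":59,"dz":-1,"wx":0,"wy":0,"wz":0}
  gripper: 80

```text
time: 10.58
tcp_pos: [470.1, -314.2, 3.1]
orientation: [[-0.124, 0.003, 0.992], [-0.992, -0.001, -0.124], [0.0, -1.0, 0.003]]
contact_force: [-0.7, -1.0, -0.3]
finger_gap: 68.6
```

step_arm:
  rows:
    - {"dx":0,"dy":0,"dz":0,"wx":0,"wy":0,"wz":0}
    - {"dx":0,"dy":0,"dz":0,"wx":0,"wy":0,"wz":0}
    - {"dx":0,"dy":0,"dz":0,"wx":0,"wy":0,"wz":0}
    - {"dx":0,"dy":0,"dz":0,"wx":0,"wy":0,"wz":0}
    - {"dx":0,"dy":0,"dz":0,"wx":0,"wy":0,"wz":0}
    - {"dx":0,"dy":0,"dz":0,"wx":0,"wy":0,"wz":0}
    - {"dx":0,"dy":0,"dz":0,"wx":0,"wy":0,"wz":0}
    - {"dx":0,"dy":0,"dz":0,"wx":0,"wy":0,"wz":0}
  gripper: 0

```text
time: 11.25
tcp_pos: [470.1, -314.3, 3.5]
orientation: [[-0.124, 0.003, 0.992], [-0.992, -0.001, -0.124], [0.0, -1.0, 0.003]]
contact_force: [-2.3, 2.2, 13.6]
finger_gap: 43.9
```

```bash
python3 - <<'E'
from h import *
s=ctrl.get_state();print(s['tcp_pos'],s['finger_gap'],s['contact_force'])
delta(Rdown(*RACK[1:]),deckpt(53.5,1.3,116))
E
```

```text
[ 470.08291567 -314.2512065     3.47820027] 43.93961087050009 [-2.3253024   2.18893002 13.59825619]
d [-404.  -155.7  -44.9] w [ 2.932 -3.705  0.598] rows 10.438378099630027 3.9910951227217923
```

step_arm:
  rows:
    - {"dx":0,"dy":-20,"dz":0,"wx":0,"wy":0,"wz":0}
    - {"dx":0,"dy":-60,"dz":0,"wx":0,"wy":0,"wz":0}
    - {"dx":0,"dy":-100,"dz":0,"wx":0,"wy":0,"wz":0}
    - {"dx":0,"dy":-140,"dz":0,"wx":0,"wy":0,"wz":0}
    - {"dx":-30,"dy":-156,"dz":-4,"wx":0,"wy":0,"wz":0}
    - {"dx":-404,"dy":-156,"dz":-45,"wx":2.932,"wy":-3.705,"wz":0.598}
    - {"dx":-404,"dy":-156,"dz":-45,"wx":2.932,"wy":-3.705,"wz":0.598}
    - {"dx":-404,"dy":-156,"dz":-45,"wx":2.932,"wy":-3.705,"wz":0.598}
    - {"dx":-404,"dy":-156,"dz":-45,"wx":2.932,"wy":-3.705,"wz":0.598}
    - {"dx":-404,"dy":-156,"dz":-45,"wx":2.932,"wy":-3.705,"wz":0.598}
    - {"dx":-404,"dy":-156,"dz":-45,"wx":2.932,"wy":-3.705,"wz":0.598}
    - {"dx":-404,"dy":-156,"dz":-45,"wx":2.932,"wy":-3.705,"wz":0.598}
    - {"dx":-404,"dy":-156,"dz":-45,"wx":2.932,"wy":-3.705,"wz":0.598}
    - {"dx":-404,"dy":-156,"dz":-45,"wx":2.932,"wy":-3.705,"wz":0.598}
    - {"dx":-404,"dy":-156,"dz":-45,"wx":2.932,"wy":-3.705,"wz":0.598}
    - {"dx":-404,"dy":-156,"dz":-45,"wx":2.932,"wy":-3.705,"wz":0.598}
    - {"dx":-404,"dy":-156,"dz":-45,"wx":2.932,"wy":-3.705,"wz":0.598}
    - {"dx":-404,"dy":-156,"dz":-45,"wx":2.932,"wy":-3.705,"wz":0.598}
    - {"dx":-404,"dy":-156,"dz":-45,"wx":2.932,"wy":-3.705,"wz":0.598}
  gripper: 0

```text
time: 12.83
tcp_pos: [474.7, 91.3, 158.2]
orientation: [[0.262, 0.297, 0.918], [-0.965, 0.082, 0.249], [-0.001, -0.951, 0.308]]
contact_force: [-0.3, -0.5, -1.5]
finger_gap: 44.3
```

```bash
python3 - <<'E'
from h import *
n='wrist'
im,d=ctrl.grab_frame(n); cv2.imwrite(f'pics/{n}5.png',im[:,:,::-1])
s=ctrl.get_state();print(s['tcp_pos'],s['finger_gap'],s['contact_force'],s['joints'].round(2))
for m in ctrl.masks_of(n,'clay_tile')[:1]:
        P=deproj(n,d,m['mask'],(s['orientation'],s['tcp_pos'])); T=(P-s['tcp_pos'])@s['orientation']; 
        print(n,m['p'],m['extent'],'in tool',np.median(T,0).round(1), np.percentile(T,[2,98],axis=0).round(1).tolist())
R=Rdown(*RACK[1:])
for h in (116,25,16+3.5): delta(R,deckpt(53.5,1.3,h))
E
```

```text
[474.76801236  91.34457435 158.15143912] 44.54770374767658 [-0.55642317 -0.09461458 -2.54029716] [ 0.15  0.09 -0.51  2.29  0.15  0.46 -1.77]
wrist 0.85 [597.8, 390.2, 27.0, 14.1] in tool [ 279.    87.3 -200. ] [[268.2, 82.5, -205.4], [288.5, 99.4, -196.1]]
d [-0.7 -0.5  0.8] w [ 0.011 -0.02  -0.005] rows 0.028593810050513535 0.01943659534651138
d [-0.7 90.5  0.9] w [ 0.011 -0.02  -0.005] rows 2.1700785337929958 0.01943659534651138
d [-0.7 96.   0.9] w [ 0.011 -0.02  -0.005] rows 2.301964230992678 0.01943659534651138
```

View pics/wrist5.png

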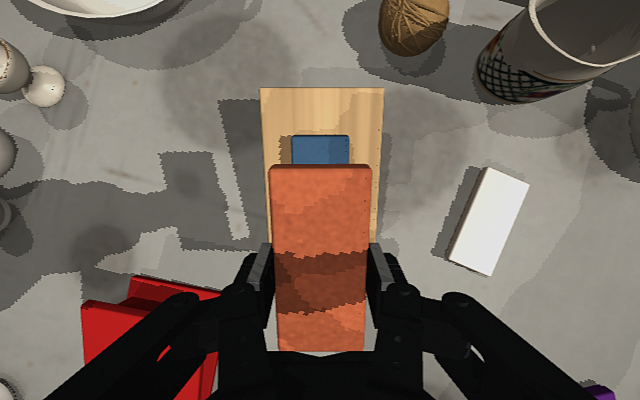

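The network's only report here was the purple tile at the corner, so I'm ignoring it. The picture shows the terracotta tile held straight over the blue one, at (320,260). I'll lower it to just above.

step_arm:
  rows:
    - {"dx":-0.7,"dy":20,"dz":1,"wx":0,"wy":0,"wz":0}
    - {"dx":-0.7,"dy":45,"dz":1,"wx":0,"wy":0,"wz":0}
    - {"dx":-0.7,"dy":68,"dz":1,"wx":0,"wy":0,"wz":0}
    - {"dx":-0.7,"dy":82,"dz":1,"wx":0,"wy":0,"wz":0}
    - {"dx":-0.7,"dy":90,"dz":1,"wx":0,"wy":0,"wz":0}
    - {"dx":-0.7,"dy":93,"dz":1,"wx":0,"wy":0,"wz":0}
    - {"dx":-0.7,"dy":94,"dz":1,"wx":0,"wy":0,"wz":0}
    - {"dx":-0.7,"dy":94,"dz":1,"wx":0,"wy":0,"wz":0}
    - {"dx":-0.7,"dy":94,"dz":1,"wx":0,"wy":0,"wz":0}
  gripper: 0

```text
time: 13.68
tcp_pos: [503.6, 101.0, 69.6]
orientation: [[0.263, 0.298, 0.918], [-0.965, 0.082, 0.25], [-0.001, -0.951, 0.309]]
contact_force: [-0.0, -0.7, -1.4]
finger_gap: 43.9
```

step_arm:
  rows:
    - {"dx":0,"dy":0.5,"dz":0,"wx":0,"wy":0,"wz":0}
    - {"dx":0,"dy":1,"dz":0,"wx":0,"wy":0,"wz":0}
    - {"dx":0,"dy":1,"dz":0,"wx":0,"wy":0,"wz":0}
    - {"dx":0,"dy":1,"dz":0,"wx":0,"wy":0,"wz":0}
  gripper: 0

```text
time: 14.02
tcp_pos: [503.7, 101.3, 68.3]
orientation: [[0.264, 0.297, 0.918], [-0.965, 0.082, 0.251], [-0.001, -0.951, 0.308]]
contact_force: [0.0, 0.2, -2.2]
finger_gap: 44.2
```

```bash
python3 - <<'E'
from h import *
s=ctrl.get_state();print(s['tcp_pos'],s['finger_gap'],s['contact_force'])
R=Rdown(*RACK[1:]); print('deck coords TCP (-y,-z,x)',(R.T@(s['tcp_pos']-RACK[0])).round(1))
E
```

```text
[503.67882733 101.27279824  68.27002557] 44.17837379441018 [ 0.04767858  0.233437   -2.15760006]
deck coords TCP (-y,-z,x) [ -2.4 -20.6  53.9]
```

step_arm:
  rows:
    - {"dx":0,"dy":0.4,"dz":0,"wx":0,"wy":0,"wz":0}
    - {"dx":0,"dy":0.8,"dz":0,"wx":0,"wy":0,"wz":0}
    - {"dx":0,"dy":0.8,"dz":0,"wx":0,"wy":0,"wz":0}
    - {"dx":0,"dy":0.8,"dz":0,"wx":0,"wy":0,"wz":0}
  gripper: 0

```text
time: 14.35
tcp_pos: [503.9, 101.3, 67.4]
orientation: [[0.264, 0.297, 0.918], [-0.965, 0.082, 0.251], [-0.001, -0.951, 0.308]]
contact_force: [-3.2, -1.2, 6.4]
finger_gap: 44.3
```

It's touching, at about 7 N plus the weight. Release and withdraw.

step_arm:
  rows:
    - {"dx":0,"dy":0.2,"dz":0,"wx":0,"wy":0,"wz":0}
    - {"dx":0,"dy":0.2,"dz":0,"wx":0,"wy":0,"wz":0}
    - {"dx":0,"dy":0.2,"dz":0,"wx":0,"wy":0,"wz":0}
    - {"dx":0,"dy":0.2,"dz":0,"wx":0,"wy":0,"wz":0}
    - {"dx":0,"dy":0.2,"dz":0,"wx":0,"wy":0,"wz":0}
    - {"dx":0,"dy":0.2,"dz":0,"wx":0,"wy":0,"wz":0}
    - {"dx":0,"dy":-10,"dz":0,"wx":0,"wy":0,"wz":0}
    - {"dx":0,"dy":-30,"dz":0,"wx":0,"wy":0,"wz":0}
    - {"dx":0,"dy":-60,"dz":0,"wx":0,"wy":0,"wz":0}
    - {"dx":0,"dy":-95,"dz":0,"wx":0,"wy":0,"wz":0}
    - {"dx":0,"dy":-120,"dz":0,"wx":0,"wy":0,"wz":0}
    - {"dx":0,"dy":-120,"dz":0,"wx":0,"wy":0,"wz":0}
    - {"dx":0,"dy":-120,"dz":0,"wx":0,"wy":0,"wz":0}
  gripper: 80

```text
time: 15.43
tcp_pos: [468.9, 91.0, 183.0]
orientation: [[0.263, 0.3, 0.917], [-0.965, 0.082, 0.25], [0.0, -0.95, 0.311]]
contact_force: [-0.1, -0.4, -0.0]
finger_gap: 68.4
```

```bash
python3 - <<'E'
from h import *
deckview(['clay_tile','blue_tile'],'6',('wrist','side'))
for m in ctrl.masks_of('side','white_tile')[:1]:
    im,d=ctrl.grab_frame('side'); P=deproj('side',d,m['mask']); z=np.median(P[:,2]); print('white',rect(P[abs(P[:,2]-z)<5]),z)
E
```

```text
15.4333 [468.90211629  91.03299083 182.95362032] 68.35513058769405 [-0.08356056 -0.42839063 -0.021001  ]
wrist clay_tile 0.98 deck z 32.4 (array([54.1,  3.1]), array([99.4, 46.1]), 0.4) normal [0.001 0.    1.   ] [194. 100.  64.]
wrist clay_tile 0.65 deck z 29.1 (array([-147.3, -284.9]), array([11.8,  6.3]), 55.7) normal [ 0.803 -0.132  0.581] [35.  16.  41.5]
wrist blue_tile 0.4 deck z 14.1 (array([102.6,  -0.3]), array([40.8,  0.7]), 88.5) normal [ 0.996 -0.028  0.08 ] [12.  32.5 51. ]
side clay_tile 0.91 deck z 43.3 (array([-202.5, -276. ]), array([78.7, 46.5]), 9.8) normal [ 0.149 -0.002  0.989] [ 98.  43. 123.]
side clay_tile 0.56 deck z 32.1 (array([55.9,  3.6]), array([101.2,  45.7]), 0.4) normal [ 0.006 -0.008  1.   ] [174.  92.  60.]
white (array([525.5, -65. ]), array([101.3,  46.4]), -8.3) 15.979068316468883
```

View pics/wrist_6.png

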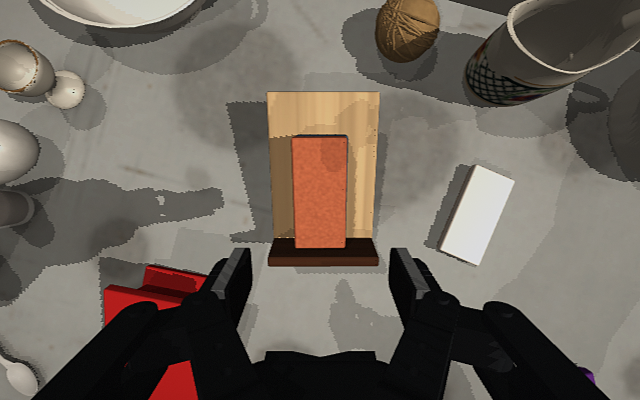

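View pics/side_6.png

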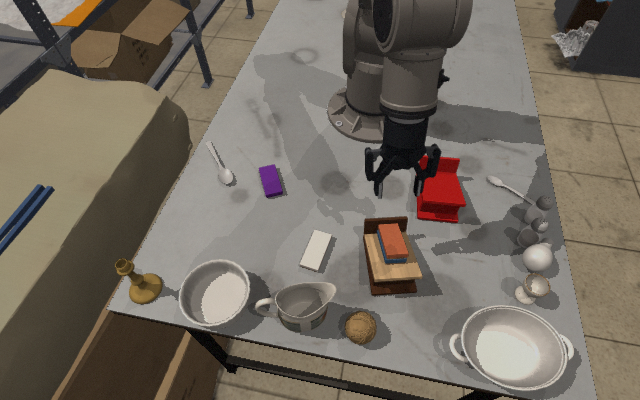

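Terracotta lies flat on the blue tile at (392,242) in the side view. Top is at 32 mm with x≈55, y≈3 mm, turned 0.4°. The white tile hasn't moved and the arm is clear, so I'm handing in.

```bash
python3 -c "
from plant import ctrl
print(ctrl.job_done())"
```

```text
the job is handed in; nothing more can be done
None
```

Both tiles are on the wooden rack: the blue one flat on the shelf, the terracotta one squarely on top. I handed the job in at about 16 s of the 58 s allowed; no verdict is reported.

All positions are camera measurements in the rack's frame:

| Tile | x (46–62 allowed) | y (±18 allowed) | Top face height | Angle to slope |
|---|---|---|---|---|
| Blue | about 54–55 mm | about 1–2 mm | 16 mm | within 0.5° |
| Terracotta | about 54–56 mm | about 3–4 mm | 32 mm | 0.4° |

- **Gentleness:** I lowered each tile until it touched before letting go, with at most about 23 N of contact force.
- **White tile:** it measured within about 1.5 mm of its starting place.
- **Backstop:** both tiles sit about 4–6 mm off it rather than touching, within the 12 mm allowed.
- **Blue tile at the end:** I measured it before the terracotta tile went on. Afterwards only its end edge was visible from the wrist, but the terracotta tile's height and flatness show it is still seated.
- **Network errors:** it sometimes reported the purple tile as terracotta, and once the white tile as blue. I rejected these by colour and position.

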